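# Put the samples away in the vacuum box

## Task

Put the samples away in the vacuum storage box: open its lid (its catch may or may not be holding, which the plain knob does not show: try the lid, and if it will not rise, turn the knob a quarter turn and try again), stand every capped jar and lidded square case that is on the table upright on the box's floor, and shut the lid fully. Then, with the lid shut, give the hand pump on the lid two full strokes: each time press the plunger right down to its stop and let it come right up again. Leave the open tub, tumbler and beaker where they stand.

Things in the scene. Friction and masses are not known exactly. Their poses are not given: they have to be found in the camera images.
- vacbox: Vacuum storage box, fixed: grey metal, flat floor, outside 200 (x) by 280 (y) by 104 mm high, walls and floor 8 mm thick (inside 184 by 264 mm). An aluminium lid hinged on its far (+x) top edge covers it. Inside the front (-x) wall near the rim, at y = +100 mm, a 16 mm steel keeper juts in. Origin: centre of its underside; x away from the robot (within 0.2 rad), y left, z up.
- lid (a joint): Hinge of the box's lid, rad: 0 = fully shut, 1.57 = upright, 1.75 = stop, leaning back. Stiff: the lid stays at any angle, does not fall, and must be pressed the last bit home. At the handle about 9 N raises it from shut; 1 to 5 N lowers it. Lid 206 x 290 mm, 12 mm thick, underside 104 mm above the table when shut; its front edge is 19 mm beyond the handle bar.
- lid_hinge (a point): The middle of the lid's hinge line, on the far top edge of the box: 100 mm in +x and 104 mm in z from the box's origin. The hinge line is along y; the frame turns with the lid. A dial gauge, 48 mm wide and 16 mm high, stands on the lid at (+45, +85 mm) from the box's middle.
- lid_handle (a point): Middle of the lid's bow handle: a round steel bar 12 mm thick and 110 mm long along y, on two posts near the lid's front edge. The bar's axis is 35 mm above the lid's top face, 185 mm from the hinge line along the lid. Frame turns with the lid (z = the lid's outward side).
- catch_knob (a point): On the axis of the lid catch's knob, 24 mm above the lid's top face, near its front left corner (-60, +100 mm from the box's middle). Ribbed round black knob, no mark, 42 mm in diameter, 8 to 36 mm above the face. It turns all round either way about the lid's normal (0.06 N m) and stays where left. This frame is the lid's and does not turn with the knob.
- catch_keeper (a point): Middle of the steel keeper inside the box's front wall, 4 mm under the rim. The knob turns a tongue hidden under the lid: pointing to the front, within about 45 degrees, it sits under the keeper and holds the lid shut (it rises 0.02 rad at most); else the lid is free. Only raising the lid tells. A quarter turn either way frees a held lid, but may also catch a free one.
- pump (a joint): Plunger of the hand pump on the lid, m: 0 = up at rest, 0.025 = pressed fully down to its stop. A spring returns it: 3 N at the top, about 10.5 N at the stop.
- pump_top (a point): Centre of the top of the pump's plunger head: black mushroom 42 mm wide (flat top 32 mm) on a rod from an aluminium barrel 64 mm wide on the lid, at (+30, -60 mm) from the box's middle. Lid shut and plunger up, it is 67 mm above the lid's top face (183 mm above the table). It moves with the plunger, which goes along the lid's normal (straight down when shut).
- jar0: Round glass sample jar with a white screw cap, loose, standing on the table at the start: 54 mm in diameter, 76 mm high (the cap is the top 16 mm), about 0.16 kg, bottom-heavy. Origin: centre of its underside; z up along its axis. None from the very start if this jar is absent in this run.
- jar1: Round glass sample jar with a white screw cap, loose, standing on the table at the start: 54 mm in diameter, 76 mm high (the cap is the top 16 mm), about 0.16 kg, bottom-heavy. Origin: centre of its underside; z up along its axis. None from the very start if this jar is absent in this run.
- jar2: Round glass sample jar with a white screw cap, loose, standing on the table at the start: 54 mm in diameter, 76 mm high (the cap is the top 16 mm), about 0.16 kg, bottom-heavy. Origin: centre of its underside; z up along its axis. None from the very start if this jar is absent in this run.
- case0: Square sample case, closed with a press-on white lid that is not to be opened, loose, standing on the table at the start: 54 x 54 mm (58 x 58 mm at the lid, the top 14 mm), 74 mm high, about 0.14 kg, bottom-heavy. Origin: centre of its underside; z up, x and y square to its sides. None from the very start if this case is absent in this run.
- case1: Square sample case, closed with a press-on white lid that is not to be opened, loose, standing on the table at the start: 54 x 54 mm (58 x 58 mm at the lid, the top 14 mm), 74 mm high, about 0.14 kg, bottom-heavy. Origin: centre of its underside; z up, x and y square to its sides. None from the very start if this case is absent in this run.
- tub: Bystander: open clear plastic tub, 110 mm across the rim, 65 mm high, loose. Origin: centre of its underside.
- tumbler: Bystander: open clear plastic tumbler, 72 mm across the rim, 95 mm high, loose. Origin: centre of its underside.
- beaker: Bystander: open glass beaker, 70 mm in diameter, 95 mm high, loose. Origin: centre of its underside.
Things that resemble listed ones, but are neither listed nor needed, are in the scene too. What is shaped like the jar0 but red is not meant. Leave any green look-alike of the jar1 alone.

How it is judged:
By the outcome, as a careful person would: the job done as asked, in the order asked, and still so for the second after the job is handed in, with the robot touching nothing.
Of jar0, jar1, jar2, case0, case1 only 2 to 4 are there at a start; the rules pass over those that are not, and their reading is None.
At some moment in a run one of jar0, jar1, jar2, case0, case1 may be knocked a few centimetres aside while the robot is not near it.
It also fails if it takes over 210 s, if anything falls off the work surface, if the arm or the gripper's body presses on something with over 40 N, if the wrist force passes 120 N, or if a joint passes its speed limit or range.

## Robot

A 6-joint arm with a two-finger parallel gripper is mounted at the origin on the work surface. World frame = base frame: x ahead of the robot, y to its left, z up, the work surface at z = 0. Lengths are in m, angles in rad, forces in N, time in s.
With the tool pointing down it reaches from about 0.325 to 0.875 m from the base axis. Payload 4.4 kg.
Tool frame: the origin (TCP) lies on the centre line of the jaws, within the pads' length; the fingertips stand 22 mm ahead of it and the grasp point (between the pads) lies 3 mm ahead of it; z points along the fingers, y is the line along which they close (so a half turn about z gives the same grasp; the last joint's range is limited). The gripper opens to 85 mm and grips with 20 to 120 N. Pads are 22 mm wide; open, the fingers measure 114 mm over their backs; the gripper's body (76 mm by 85 mm) begins 54 mm behind the grasp point. The pads swing forward as they close: fully open they stand 13 mm farther back than shut.
Start: joints at [-1.357, 0.207, 1.542, -0, 1.393, -0.15], TCP at [0.205, -0.537, 0.253] pointing down, gripper open.
Joint ranges: [-2.73, 2.73], [-0.86, 2.22], [0.23, 2.46], [-1.11, 4.25], [0.08, 2.63], [-2.82, 2.82]. Speed limits (rad/s): [2.79, 2.79, 3.14, 3.14, 3.14, 3.14].

## Interface

Orientations are given as a unit quaternion [w, x, y, z].
In Python, from workcell import arm gives the robot as it stands.
- The arm moves only by the tool jog_arm, never from a script. Its arguments are lists of equal length, an entry for each row: "travel": the shift along the tool's x, y, z in cm, a list of three; "delta_rot": the turn, a rotation vector about the tool's x, y, z in degrees, a list of three; "hand": the closure, from 0 (fully open) to 1 (shut). A call has 1 to 10 rows; each row shifts and turns the commanded pose from where the row before left it, along the tool's axes as they then stand; what a row does not reach is not made up. A row lasts 1/10 s, in which the tool goes at most 50 mm and 8.59 degrees, less where a joint would pass 70% of its speed; a pose out of reach is approached as far as the arm can. A call is refused whole if a number of a shift passes 5 or a number of a turn 8.59, either way. A call with a gripper value outside its range is refused whole. The fingers move at their own pace and stop on an object; "squeeze" is the grip in N (left out, the last holds). Time passes only in rows, so rows that do not move let the fingers close. It gives the time, the measured TCP pose, the force, the opening and the grip force at its end, in the units of the state.
- arm.observe(): the state, without advancing time (a new reading comes with each control period).
- arm.read_camera(name): name is "scene" or "top" or "wrist"; returns a dict with "image" (480x640x3 uint8, blue, green, red), "mtx" (3x3 intrinsics, pixels), "R" (3x3) and "t" (3): a world point X has camera coordinates R X + t; the wrist camera has in their place "T_tool_cam" (4x4, takes a point from camera to tool coordinates, whose origin is the TCP and whose axes are the flange's). Camera axes: x right, y down, z forward; pixel columns grow to the right and rows downward; lengths in m; the calibration is good to about 2 mm. The wrist camera is an equidistant fisheye: a pixel r from the principal point sees the ray r / f radians off the axis. A picture is of the moment at which its call begins: read the wrist's pose just before it. There is no depth.
- arm.close_job(): hands the job in; it is judged then, once.
The state is a dict: "clock": time; "q": joint angles; "joint_velocities": joint speeds; "effort": joint torques, N m; "position": TCP position; "tcp_rot": TCP orientation; "contact_force": force on the tool from outside, world axes, zero at the start; "torque": the same for the moment, N m; "gripper_width": opening from 0.0 (shut) to 1.0 (fully open); "finger_force": force on a finger pad.
Only numpy, scipy, OpenCV 4.12 (cv2) and the standard library are available. Lean on these libraries where they do the work, as an engineer would, in place of code of your own. Each camera call takes 0.05 s, during which the arm holds its last target. There are 200 camera calls.

## Working session

There is one attempt and no reset: what is moved stays moved. The work goes in short steps, Python scripts to look and compute and a tool call to move; the robot and the scene stay as the last step left them, time stands still between calls to the robot, and variables do not carry over. Pictures are saved under pics/ and viewed, at most 14 in all, crops included, and the job is handed in when it is done.

Besides the shell and the picture viewer there is one more tool, called after "Call:" as name(argument=value, ...) on one line, values as JSON. jog_arm: Moves the arm, as the interface text tells. Its arguments: {"type":"object","properties":{"travel":{"type":"array"},"delta_rot":{"type":"array"},"hand":{"type":"array"},"squeeze":{"type":"number"}},"required":["travel","delta_rot","hand"]}

```bash
mkdir -p pics; ls
python3 - <<'E'
from workcell import arm
import cv2,json
import numpy as np
s=arm.observe();print({k:np.round(v,3).tolist() for k,v in s.items()})
for n in("top","scene","wrist"):
    c=arm.read_camera(n);cv2.imwrite(f"pics/{n}0.png",c["image"])
    print(n,{k:np.round(v,4).tolist() for k,v in c.items() if k!="image"})
E
```

```text
pics
{'clock': 0.0, 'q': [-1.356, 0.207, 1.543, 0.0, 1.393, -0.151], 'joint_velocities': [-0.001, 0.0, -0.001, -0.001, 0.0, -0.001], 'effort': [0.001, -38.303, -29.16, -0.0, 0.011, 0.0], 'position': [0.205, -0.536, 0.252], 'tcp_rot': [-0.001, 0.983, 0.181, -0.0], 'contact_force': [0.694, -0.055, 0.447], 'torque': [0.004, -0.018, 0.016], 'finger_force': 0.0, 'gripper_width': 0.997}
top {'mtx': [[562.8259, 0.0, 321.9206], [0.0, 562.8259, 246.9152], [0.0, 0.0, 1.0]], 'R': [[0.0261, -0.9996, 0.006], [-0.9798, -0.0267, -0.1979], [0.198, -0.0007, -0.9802]], 't': [-0.0248, 0.5572, 1.5772]}
scene {'mtx': [[587.9842, 0.0, 340.7093], [0.0, 587.9842, 241.4152], [0.0, 0.0, 1.0]], 'R': [[0.7736, 0.6334, -0.0177], [0.472, -0.5947, -0.6508], [-0.4227, 0.4951, -0.7591]], 't': [-0.4105, -0.1718, 1.9812]}
wrist {'mtx': [[371.6483, 0.0, 323.3495], [0.0, 371.6483, 240.5866], [0.0, 0.0, 1.0]], 'T_tool_cam': [[0.0006, -0.9522, -0.3054, 0.0787], [1.0, 0.0004, 0.0007, 0.0006], [-0.0005, -0.3054, 0.9522, -0.1213], [0.0, 0.0, 0.0, 1.0]]}
```

View pics/top0.png

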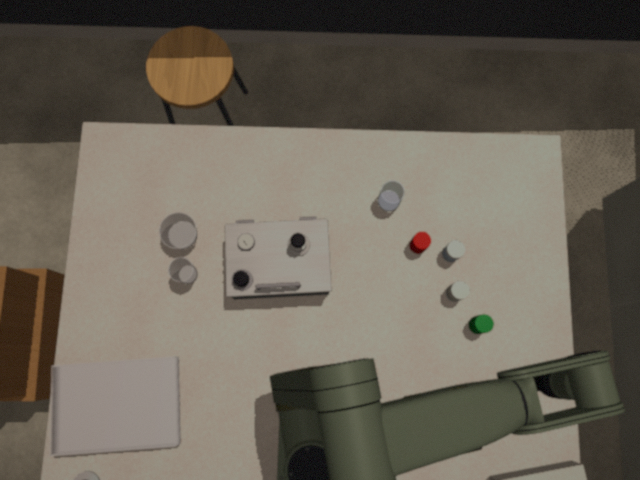

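View pics/scene0.png

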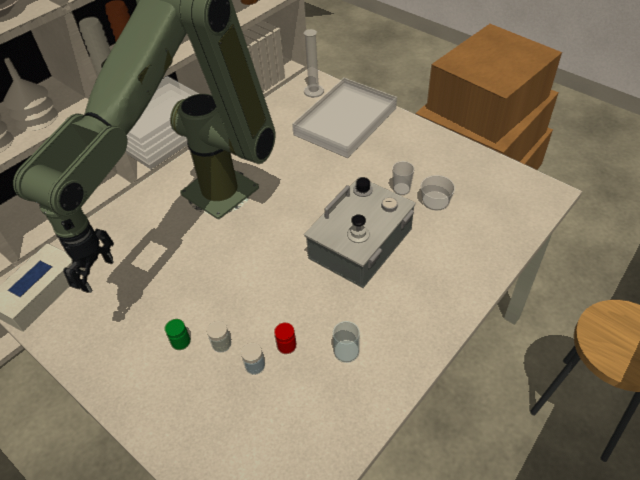

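Top view: white-topped candidates at (455,252) and (459,291). Look-alikes are the red jar (421,242), the green jar (482,324) and the beaker (388,202), with the tub at (180,236) and tumbler at (185,272). I'll check the two white ones in one close crop and work out positions.

```bash
cat > h.py <<'E'
from workcell import arm
import cv2, numpy as np
from scipy.spatial.transform import Rotation as Ro
def Rt(s): w,x,y,z=s["tcp_rot"]; return Ro.from_quat([x,y,z,w]).as_matrix()
def fixed(c,uv,z):
    d=c["R"].T@np.linalg.solve(c["mtx"],[*uv,1]); o=-c["R"].T@c["t"]; return o+d*(z-o[2])/d[2]
def proj(c,X):
    p=c["mtx"]@(c["R"]@np.asarray(X)+c["t"]); return p[:2]/p[2]
def wray(c,s,uv):
    m=c["mtx"]; v=np.array([(uv[0]-m[0,2])/m[0,0],(uv[1]-m[1,2])/m[1,1]]); r=np.linalg.norm(v)
    d=np.array([*(v/max(r,1e-9)*np.sin(r)),np.cos(r)]); T=c["T_tool_cam"]; R=Rt(s)
    return np.array(s["position"])+R@T[:3,3], R@(T[:3,:3]@d)
def wrist(c,s,uv,z):
    o,d=wray(c,s,uv); return o+d*(z-o[2])/d[2]
def wproj(c,s,X):
    T=c["T_tool_cam"]; p=Rt(s).T@(np.asarray(X)-s["position"]); p=T[:3,:3].T@(p-T[:3,3])
    th=np.arctan2(np.hypot(p[0],p[1]),p[2]); q=p[:2]/np.hypot(p[0],p[1])*th*c["mtx"][0,0]
    return q+c["mtx"][:2,2]
def tool(s,X): # cm in tool axes to bring TCP to X
    return np.round(100*Rt(s).T@(np.asarray(X)-s["position"]),2)
E
python3 - <<'E'
from h import *
c=arm.read_camera("top");a=c["image"][170:350,350:530]
s=arm.read_camera("scene");b=s["image"][300:400,150:370]
w=cv2.resize(cv2.imread("pics/wrist0.png"),(400,300))
o=np.zeros((600,800,3),np.uint8)
o[:300,:300]=cv2.resize(a,(300,300),interpolation=2);o[:300,400:]=w
o[300:,:660]=cv2.resize(b,(660,300),interpolation=2);cv2.imwrite("pics/crop1.png",o)
for n,uv,z in [("w1",(455,251),.075),("w2",(459,290),.075),("red",(421,241),.076),("green",(482,323),.076),("knob",(241,279),.152),("pump",(298,240),.183),("hL",(258,288),.151),("hR",(299,286),.151),("fl",(227,296),.116),("fr",(329,292),.116),("bl",(225,224),.116),("br",(328,221),.116),("beaker",(388,202),.09),("tumb",(186,273),.09)]:
    print(n,fixed(c,uv,z).round(3))
for uv in [(219,333),(253,353)]: print(fixed(s,uv,.075).round(3))
E
```

```text
w1 [ 0.552 -0.392  0.075]
w2 [ 0.44  -0.401  0.075]
red [ 0.579 -0.294  0.076]
green [ 0.349 -0.463  0.076]
knob [0.444 0.206 0.152]
pump [0.549 0.055 0.183]
hL [0.421 0.159 0.151]
hR [0.429 0.049 0.151]
fl [0.401 0.247 0.116]
fr [ 0.42  -0.033  0.116]
bl [0.604 0.264 0.116]
br [ 0.62  -0.025  0.116]
beaker [ 0.688 -0.197  0.09 ]
tumb [0.466 0.37  0.09 ]
[ 0.457 -0.408  0.075]
[ 0.568 -0.395  0.075]
```

View pics/crop1.png

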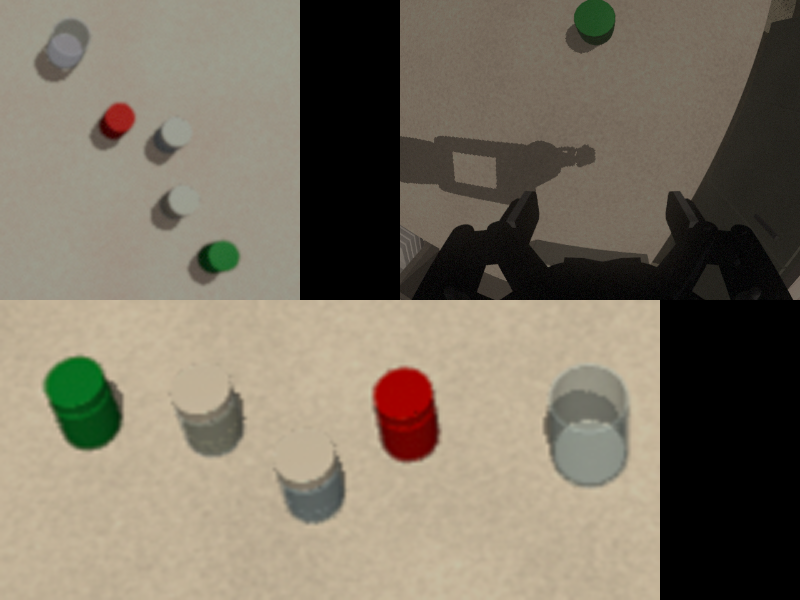

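Close crop: w1 (455,252) and w2 (459,290) both have white caps on clear or grey bodies and look like valid samples. The red and green ones are excluded. The lid comes first, so I'm going above the handle at about (0.425, 0.104).

Run:
```python
from h import *
s=arm.observe();print(tool(s,[.425-.05,.104,.27]))
```

```text
[ 38.74 -53.8   -1.67]
```

Call:
jog_arm(travel=[[1.9,-2.7,-0.1],[1.9,-2.7,-0.1],[1.9,-2.7,-0.1],[1.9,-2.7,-0.1],[1.9,-2.7,-0.1],[1.9,-2.7,-0.1],[1.9,-2.7,-0.1],[1.9,-2.7,-0.1],[1.9,-2.7,-0.1],[1.9,-2.7,-0.1]], delta_rot=[[0,0,0],[0,0,0],[0,0,0],[0,0,0],[0,0,0],[0,0,0],[0,0,0],[0,0,0],[0,0,0],[0,0,0]], hand=[0,0,0,0,0,0,0,0,0,0])

```text
clock: 1.25
position: [0.2863, -0.2158, 0.2633]
tcp_rot: [0.0, 0.983, 0.181, 0.0]
contact_force: [0.7, -0.4, 1.0]
gripper_width: 1.0
finger_force: 0.0
```

Call:
jog_arm(travel=[[1.9,-2.7,-0.1],[1.9,-2.7,-0.1],[1.9,-2.7,-0.1],[1.9,-2.7,-0.1],[1.9,-2.7,-0.1],[1.9,-2.7,-0.1],[1.9,-2.7,-0.1],[1.9,-2.7,-0.1],[1.9,-2.7,-0.1],[1.9,-2.7,-0.1]], delta_rot=[[0,0,0],[0,0,0],[0,0,0],[0,0,0],[0,0,0],[0,0,0],[0,0,0],[0,0,0],[0,0,0],[0,0,0]], hand=[0,0,0,0,0,0,0,0,0,0])

```text
clock: 2.25
position: [0.3675, 0.1043, 0.2735]
tcp_rot: [0.0, 0.983, 0.182, 0.0]
contact_force: [0.4, 0.7, -0.8]
gripper_width: 1.002
finger_force: 0.0
```

Call:
jog_arm(travel=[[0,0,0],[0,0,0],[0,0,0],[0,0,0],[0,0,0],[0,0,0],[0,0,0],[0,0,0],[0,0,0],[0,0,0]], delta_rot=[[0,0,-7.3],[0,0,-7.3],[0,0,-7.3],[0,0,-7.3],[0,0,-7.3],[0,0,-7.3],[0,0,-7.3],[0,0,-7.3],[0,0,-7.3],[0,0,-7.3]], hand=[0.2,0.2,0.2,0.2,0.2,0.2,0.2,0.2,0.2,0.2])

```text
clock: 3.25
position: [0.3673, 0.1029, 0.2733]
tcp_rot: [0.0, 0.681, 0.733, -0.0]
contact_force: [1.0, -0.3, 0.1]
gripper_width: 0.8
finger_force: 0.0
```

Run:
```python
from h import *
s=arm.observe();print(s["clock"],np.round(s["position"],3),np.round(s["tcp_rot"],3),np.round(s["q"],2))
w=arm.read_camera("wrist");t=arm.read_camera("top")
cv2.imwrite("pics/w1.png",w["image"])
o=np.hstack([cv2.resize(w["image"],(480,360)),cv2.resize(t["image"],(320,240))[:,:,:] if 0 else cv2.resize(t["image"],(320,360))]);cv2.imwrite("pics/v2.png",o)
for n,X in [("handle",(.425,.104,.151)),("knob",(.444,.206,.152)),("pump",(.549,.055,.183))]: print(n,wproj(w,s,X).round(0)*.75)
```

```text
3.25 [0.367 0.103 0.273] [ 0.     0.681  0.733 -0.   ] [ 0.05 -0.25  1.95 -0.    1.44 -0.03]
handle [303. 183.]
knob [336.75  75.75]
pump [414.75 246.  ]
```

View pics/v2.png

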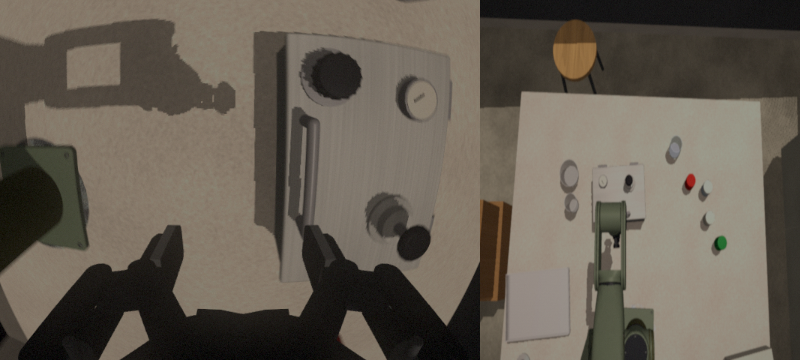

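Wrist view: the handle bar runs from about (313,120) to (307,226) in the scaled picture, with the knob at (337,76) and pump head at (414,243). The top view shows only two white samples and nothing was hidden by the arm. Next I'm refining the handle pose.

Run:
```python
from h import *
s=arm.observe();w=arm.read_camera("wrist")
def P(n,u,v,z): p=wrist(w,s,(u/.75,v/.75),z);print(n,p.round(4));return p
P("hA",313,120,.153);P("hB",308,220,.153);a=P("knob",339,73,.152);b=P("pump",415,242,.183);P("fl",288,32,.116);P("fr",281,280,.116);P("bl",450,56,.116);g=P("gauge",420,97,.132)
# pose from knob (-60,100), pump (30,-60)
m=np.array([[-.06,.1],[.03,-.06],[.045,.085]]);q=np.array([a[:2],b[:2],g[:2]])
M,Q=m-m.mean(0),q-q.mean(0);yaw=np.arctan2((M[:,0]*Q[:,1]-M[:,1]*Q[:,0]).sum(),(M*Q).sum())
R=np.array([[np.cos(yaw),-np.sin(yaw)],[np.sin(yaw),np.cos(yaw)]]);o=q.mean(0)-R@m.mean(0)
print("yaw",yaw,"box",o,(m@R.T+o-q).round(4));h=o+R@[-.085,0];print("handle",h, "tool cm",tool(s,[*h,.154]))
print(np.degrees(Ro.from_matrix(Rt(s)).as_euler("zyx")))
```

```text
hA [0.4262 0.1632 0.153 ]
hB [0.4348 0.0669 0.153 ]
knob [0.4464 0.2083 0.152 ]
pump [0.5477 0.0589 0.183 ]
fl [0.4031 0.2476 0.116 ]
fr [ 0.4261 -0.0365  0.116 ]
bl [0.6055 0.264  0.116 ]
gauge [0.5515 0.2029 0.132 ]
yaw 0.08216456666518435 box [0.51362077 0.11475388] [[-0.0008  0.0012]
 [ 0.0008 -0.0015]
 [ 0.      0.0003]]
handle [0.42890752 0.10777774] tool cm [ 0.07  6.18 11.93]
[-9.38862446e+01 -1.43266749e-03 -1.79997730e+02]
```

Call:
jog_arm(travel=[[0,2.0,0],[0,2.0,0],[0,2.1,0],[0,0,3],[0,0,3],[0,0,3],[0,0,1.5],[0,0,1.4],[0,0,0],[0,0,0]], delta_rot=[[0,0,-0.5],[0,0,0],[0,0,0],[0,0,0],[0,0,0],[0,0,0],[0,0,0],[0,0,0],[0,0,0],[0,0,0]], hand=[0.2,0.2,0.2,0.2,0.2,0.2,0.2,0.2,0.5,0.6])

```text
clock: 4.4
position: [0.4284, 0.1074, 0.1544]
tcp_rot: [-0.0, 0.68, 0.733, -0.0]
contact_force: [-0.8, -0.5, -0.0]
gripper_width: 0.471
finger_force: 0.0
```

Call:
jog_arm(travel=[[0,0,0],[0,0,0],[0,0,0],[0,0,0],[0,0,0],[0,0,0],[0,0,0]], delta_rot=[[0,0,0],[0,0,0],[0,0,0],[0,0,0],[0,0,0],[0,0,0],[0,0,0]], hand=[0.7,0.8,0.9,1,1,1,1], squeeze=30)

```text
clock: 5.1
position: [0.4306, 0.1075, 0.1556]
tcp_rot: [0.002, 0.68, 0.734, 0.002]
contact_force: [5.6, 0.3, -1.4]
gripper_width: 0.125
finger_force: 29.3
```

Call:
jog_arm(travel=[[0,0.07,-0.24],[0,0.07,-0.24],[0,0.07,-0.24],[0,0.07,-0.24],[0,0,0],[0,0,0]], delta_rot=[[0.75,0,0],[0.75,0,0],[0.75,0,0],[0.75,0,0],[0,0,0],[0,0,0]], hand=[1,1,1,1,1,1], squeeze=50)

```text
clock: 5.7
position: [0.4316, 0.1076, 0.1592]
tcp_rot: [-0.017, 0.679, 0.733, -0.018]
contact_force: [15.6, 1.9, -31.9]
gripper_width: 0.117
finger_force: 49.5
```

The lid rose only about 3.6 mm while the force climbed to 32 N, so the catch is holding. I'll go back down, release the handle and go to the knob.

Call:
jog_arm(travel=[[0,-0.1,0.48],[0,-0.1,0.48],[0,0,0],[0,0,0],[0,0,0],[0,0,0],[0,0,-2],[0,0,-3],[0,0,-3]], delta_rot=[[-1.5,0,0],[-1.5,0,0],[0,0,0],[0,0,0],[0,0,0],[0,0,0],[0,0,0],[0,0,0],[0,0,0]], hand=[1,1,0.8,0.6,0.4,0.2,0.1,0.1,0.1])

```text
clock: 6.6
position: [0.4282, 0.1073, 0.2345]
tcp_rot: [-0.001, 0.679, 0.734, -0.001]
contact_force: [1.0, -0.5, -0.4]
gripper_width: 0.9
finger_force: 0.0
```

Run:
```python
from h import *
s=arm.observe();w=arm.read_camera("wrist");print(s["position"],s["contact_force"])
yaw=.08;o=np.array([.516,.115]);R=np.array([[np.cos(yaw),-np.sin(yaw)],[np.sin(yaw),np.cos(yaw)]])
k=o+R@[-.06,.1];print(k,wproj(w,s,[*k,.152]),tool(s,[*k,.141]))
im=w["image"][:330,300:640];p=wproj(w,s,[*k,.152])-[300,0];cv2.drawMarker(im,tuple(int(x) for x in p),(0,0,255));cv2.imwrite("pics/k3.png",im)
```

```text
[0.42816596 0.10733564 0.2345333 ] [ 0.98745134 -0.45853249 -0.3799654 ]
[0.44820043 0.20988529] [374.2403264   84.47248818] [10.07  2.81  9.35]
```

View pics/k3.png

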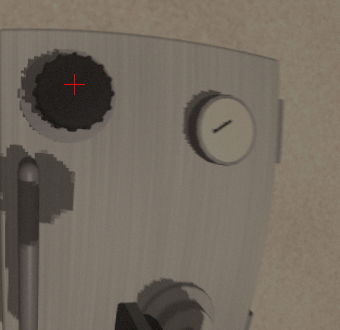

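The red mark sits about 3 mm high in y on the knob, whose centre is at (73,91). I'll grip there, about 2 mm lower in y.

Call:
jog_arm(travel=[[3.3,1.0,0],[3.3,1.0,0],[3.3,0.8,0],[0,0,3],[0,0,3],[0,0,2],[0,0,1.1],[0,0,0]], delta_rot=[[0,0,0],[0,0,0],[0,0,0],[0,0,0],[0,0,0],[0,0,0],[0,0,0],[0,0,0]], hand=[0.1,0.1,0.1,0.1,0.1,0.1,0.1,0.3])

```text
clock: 7.45
position: [0.4478, 0.2079, 0.1415]
tcp_rot: [-0.001, 0.679, 0.734, -0.002]
contact_force: [0.1, -0.2, 0.5]
gripper_width: 0.751
finger_force: 0.0
```

Call:
jog_arm(travel=[[0,0,0],[0,0,0],[0,0,0],[0,0,0],[0,0,0],[0,0,0]], delta_rot=[[0,0,0],[0,0,0],[0,0,0],[0,0,0],[0,0,0],[0,0,0]], hand=[0.5,0.7,0.8,0.8,0.8,0.8], squeeze=30)

```text
clock: 8.05
position: [0.4479, 0.2082, 0.1446]
tcp_rot: [-0.001, 0.679, 0.734, -0.001]
contact_force: [-6.4, -0.7, 4.9]
gripper_width: 0.484
finger_force: 30.9
```

Call:
jog_arm(travel=[[0,0,-0.15],[0,0,0],[0,0,0],[0,0,0],[0,0,0],[0,0,0],[0,0,0],[0,0,0],[0,0,0],[0,0,0]], delta_rot=[[0,0,0],[0,0,6],[0,0,6],[0,0,6],[0,0,6],[0,0,6],[0,0,6],[0,0,6],[0,0,6],[0,0,6]], hand=[0.8,0.8,0.8,0.8,0.8,0.8,0.8,0.8,0.8,0.8])

```text
clock: 9.05
position: [0.449, 0.2077, 0.1448]
tcp_rot: [0.0, 0.939, 0.343, -0.0]
contact_force: [0.2, -2.1, -5.0]
gripper_width: 0.483
finger_force: 31.7
```

Call:
jog_arm(travel=[[0,0,0],[0,0,0],[0,0,0],[0,0,0],[0,0,0],[0,0,0],[0,0,0]], delta_rot=[[0,0,6],[0,0,6],[0,0,6],[0,0,6],[0,0,6],[0,0,2],[0,0,0]], hand=[0.8,0.8,0.8,0.8,0.8,0.8,0.8])

```text
clock: 9.75
position: [0.4493, 0.2071, 0.1448]
tcp_rot: [0.001, 0.997, 0.073, -0.0]
contact_force: [0.8, -5.8, -5.4]
gripper_width: 0.48
finger_force: 31.8
```

Call:
jog_arm(travel=[[0,0,0],[0,0,0],[0,0,0],[0,0,-1],[0,0,-3],[0,0,-3],[0,0,0]], delta_rot=[[0,0,0],[0,0,0],[0,0,0],[0,0,0],[0,0,0],[0,0,0],[0,0,0]], hand=[0.3,0.2,0.1,0.1,0.1,0.1,0.1])

```text
clock: 10.45
position: [0.4529, 0.2095, 0.2209]
tcp_rot: [-0.001, 0.997, 0.074, 0.006]
contact_force: [0.6, -0.4, 1.3]
gripper_width: 0.897
finger_force: 0.0
```

Call:
jog_arm(travel=[[0,0,0],[0,0,0],[0,0,0],[0,0,0],[0,0,0],[0,0,0],[0,0,0],[0,0,0],[0,0,0],[0,0,0]], delta_rot=[[0,0,-8],[0,0,-8],[0,0,-8],[0,0,-8],[0,0,-8],[0,0,-8],[0,0,-8],[0,0,-8],[0,0,-8],[0,0,-8]], hand=[0.2,0.2,0.2,0.2,0.2,0.2,0.2,0.2,0.2,0.2])

```text
clock: 11.45
position: [0.4491, 0.2084, 0.215]
tcp_rot: [-0.0, 0.715, 0.699, 0.0]
contact_force: [-0.3, 0.1, 1.5]
gripper_width: 0.802
finger_force: 0.0
```

Call:
jog_arm(travel=[[0,0,0],[0,0,0]], delta_rot=[[0,0,-6],[0,0,0]], hand=[0.2,0.2])

```text
clock: 11.65
position: [0.4492, 0.2084, 0.2149]
tcp_rot: [-0.0, 0.679, 0.734, 0.0]
contact_force: [-0.6, -0.8, -0.3]
gripper_width: 0.8
finger_force: 0.0
```

Run:
```python
from h import *
s=arm.observe();print(tool(s,[.4315,.1075,.155]),s["tcp_rot"])
```

```text
[-9.93 -2.54  5.99] [-4.47472296e-05  6.79426548e-01  7.33743518e-01  1.18388187e-04]
```

Call:
jog_arm(travel=[[-3.3,-0.9,0],[-3.3,-0.8,0],[-3.3,-0.8,0],[0,0,2],[0,0,2],[0,0,1.9],[0,0,0],[0,0,0],[0,0,0],[0,0,0]], delta_rot=[[0,0,0],[0,0,0],[0,0,0],[0,0,0],[0,0,0],[0,0,0],[0,0,0],[0,0,0],[0,0,0],[0,0,0]], hand=[0.2,0.2,0.2,0.2,0.2,0.2,0.5,0.7,0.9,1])

```text
clock: 12.65
position: [0.4306, 0.1077, 0.1567]
tcp_rot: [-0.001, 0.679, 0.734, -0.001]
contact_force: [2.3, -0.2, 14.3]
gripper_width: 0.125
finger_force: 31.5
```

Call:
jog_arm(travel=[[0,0,0],[0,0,0],[0,0,0],[0,0,0],[0,0.07,-0.24],[0,0.07,-0.24],[0,0.07,-0.24],[0,0.07,-0.24],[0,0,0],[0,0,0]], delta_rot=[[0,0,0],[0,0,0],[0,0,0],[0,0,0],[0.75,0,0],[0.75,0,0],[0.75,0,0],[0.75,0,0],[0,0,0],[0,0,0]], hand=[1,1,1,1,1,1,1,1,1,1], squeeze=40)

```text
clock: 13.65
position: [0.4332, 0.1079, 0.1648]
tcp_rot: [-0.02, 0.679, 0.733, -0.021]
contact_force: [-5.6, -0.9, -3.2]
gripper_width: 0.123
finger_force: 39.4
```

The lid is free, so I'm swinging it about the hinge.

Call:
jog_arm(travel=[[0,0.39,-1.28],[0,0.39,-1.28],[0,0.39,-1.28],[0,0.39,-1.28],[0,0.39,-1.28],[0,0.39,-1.28],[0,0.39,-1.28],[0,0.39,-1.28]], delta_rot=[[4,0,0],[4,0,0],[4,0,0],[4,0,0],[4,0,0],[4,0,0],[4,0,0],[4,0,0]], hand=[1,1,1,1,1,1,1,1])

```text
clock: 14.45
position: [0.4938, 0.1127, 0.2532]
tcp_rot: [-0.206, 0.647, 0.699, -0.222]
contact_force: [-7.0, 0.5, -6.2]
gripper_width: 0.124
finger_force: 40.0
```

Run:
```python
from h import *
s=arm.observe();print(np.round(s["q"],2),np.round(s["position"],3),Rt(s)[:,2].round(3))
h=np.array([.516+.1*.997,.115+.008,.104]);d=np.array(s["position"])-h;print(np.degrees(np.arctan2(d[2],np.hypot(*d[:2]))),np.linalg.norm(d))
```

```text
[ 0.06  0.46  1.33 -0.01  1.97 -0.02] [0.494 0.113 0.253] [-0.576 -0.044 -0.816]
50.64041330850628 0.19295186520031002
```

Call:
jog_arm(travel=[[0,0.39,-1.28],[0,0.39,-1.28],[0,0.39,-1.28],[0,0.39,-1.28],[0,0.39,-1.28],[0,0.39,-1.28],[0,0,0],[0,0,0]], delta_rot=[[4,0,0],[4,0,0],[4,0,0],[4,0,0],[4,0,0],[4,0,0],[0,0,0],[0,0,0]], hand=[1,1,1,1,1,1,1,1])

```text
clock: 15.25
position: [0.5651, 0.1184, 0.29]
tcp_rot: [-0.334, 0.591, 0.639, -0.361]
contact_force: [-4.1, 2.0, -2.0]
gripper_width: 0.121
finger_force: 40.5
```

Run:
```python
from h import *
s=arm.observe();print(np.round(s["q"],2),np.round(s["position"],3),Rt(s)[:,2].round(3))
h=np.array([.516+.1*.997,.115+.008,.104]);d=np.array(s["position"])-h;print(np.degrees(np.arctan2(d[2],np.hypot(*d[:2]))),np.linalg.norm(d))
```

```text
[ 0.06  0.83  0.85 -0.02  2.49 -0.02] [0.565 0.118 0.29 ] [-0.854 -0.066 -0.516]
74.730675443404 0.19285038109066469
```

Call:
jog_arm(travel=[[0,0,0],[0,0,0],[0,0,0],[0,0,-2],[0,-1,-2.5],[0,-2.5,-1.5],[0,-2.5,-1],[0,-2.5,-1]], delta_rot=[[0,0,0],[0,0,0],[0,0,0],[0,0,0],[0,0,0],[-3,0,0],[-5,0,0],[-7,0,0]], hand=[0.8,0.6,0.5,0.5,0.5,0.5,0.8,1])

```text
clock: 16.05
position: [0.5845, 0.119, 0.4024]
tcp_rot: [-0.254, 0.631, 0.68, -0.274]
contact_force: [0.3, -0.8, 1.0]
gripper_width: 0.168
finger_force: 0.0
```

Run:
```python
from h import *
s=arm.observe();print(np.round(s["q"],2),np.round(s["position"],3),Rt(s).round(3))
c=arm.read_camera("scene");cv2.imwrite("pics/s4.png",c["image"][100:340,220:540])
```

```text
[ 0.06  0.68  0.75 -0.02  2.48 -0.02] [0.584 0.119 0.402] [[-0.076  0.719 -0.691]
 [ 0.997  0.055 -0.053]
 [-0.    -0.693 -0.721]]
```

View pics/s4.png

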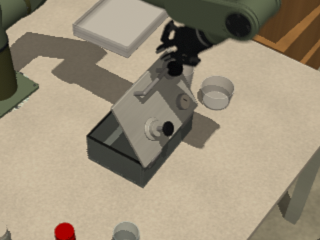

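Call:
jog_arm(travel=[[0.4,-3.6,3.4],[0.4,-3.6,3.4],[0.3,-2.2,1.6],[0,0,0],[0,0,0],[0,0,0],[0,0,0],[0,0,0],[0,0,0]], delta_rot=[[0,0,0],[0,0,0],[-7.3,0,0],[-7.3,0,0],[-7.3,0,0],[-7.3,0,0],[-7.3,0,0],[-7.2,0,0],[0,0,0]], hand=[1,1,1,1,1,1,1,1,1])

```text
clock: 17.0
position: [0.4549, 0.1207, 0.4102]
tcp_rot: [-0.0, 0.679, 0.734, -0.0]
contact_force: [-0.1, 0.0, 0.5]
gripper_width: -0.001
finger_force: 0.0
```

Run:
```python
from h import *
s=arm.observe();print(np.round(s["q"],2),np.round(s["position"],3),Rt(s).round(3))
```

```text
[ 0.08 -0.1   1.54  0.    1.7  -0.  ] [0.455 0.121 0.41 ] [[-0.077  0.997 -0.001]
 [ 0.997  0.077 -0.   ]
 [ 0.    -0.001 -1.   ]]
```

Call:
jog_arm(travel=[[0,-1.5,0],[0,0,4.5],[0,0,4.5],[0,0,4.7],[0,1.5,0.2],[0,1.5,0],[0,1.5,0],[0,1.5,0],[0,1.5,0],[0,1.5,0]], delta_rot=[[0,0,0],[0,0,0],[0,0,0],[0,0,0],[0,0,0],[0,0,0],[0,0,0],[0,0,0],[0,0,0],[0,0,0]], hand=[1,1,1,1,1,1,1,1,1,1])

```text
clock: 18.0
position: [0.5319, 0.1263, 0.2797]
tcp_rot: [-0.001, 0.679, 0.734, -0.002]
contact_force: [-26.5, -4.1, 59.4]
gripper_width: -0.003
finger_force: 34.1
```

Call:
jog_arm(travel=[[0,1.5,0],[0,1.5,0],[0,1.5,0],[0,1.5,0],[0,1.5,0],[0,0,0]], delta_rot=[[0,0,0],[0,0,0],[0,0,0],[0,0,0],[0,0,0],[0,0,0]], hand=[1,1,1,1,1,1])

```text
clock: 18.6
position: [0.6185, 0.133, 0.2863]
tcp_rot: [0.011, 0.68, 0.733, 0.012]
contact_force: [1.8, 0.4, 36.4]
gripper_width: -0.003
finger_force: 14.9
```

Run:
```python
from h import *
c=arm.read_camera("scene");a=c["image"][80:320,240:480]
s=arm.observe();w=arm.read_camera("wrist")
cv2.imwrite("pics/s5.png",np.hstack([cv2.resize(a,(400,400),interpolation=2),cv2.resize(w["image"],(400,400))]))
```

```text
(no output)
```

View pics/s5.png

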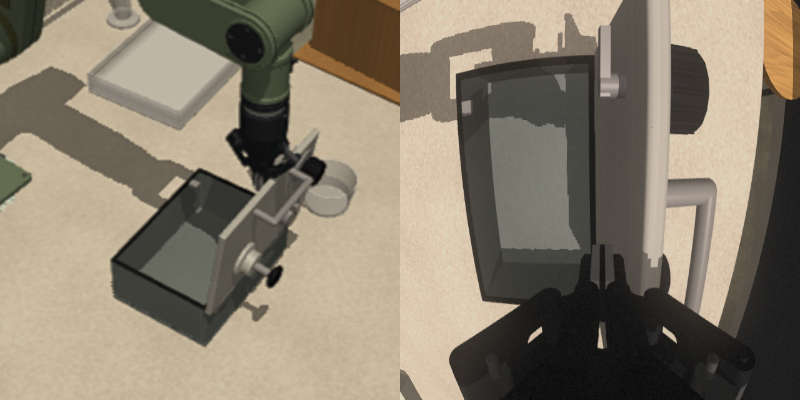

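The lid is upright: scene picture shows it vertical, and the wrist view shows the open box with the keeper at (466,106). I'll back off and travel to the samples.

Call:
jog_arm(travel=[[0,0,-1.5],[0,-2,-1],[0,-3,-3],[0,-3,-3],[-4,-1,0],[-4,-0.5,0],[-4,-0.5,0],[-4,-0.5,0],[-4,-0.5,0],[-4,-0.5,0]], delta_rot=[[0,0,0],[0,0,0],[0,0,0],[0,0,0],[0,0,0],[0,0,0],[0,0,0],[0,0,0],[0,0,0],[0,0,0]], hand=[1,1,1,1,1,0.5,0,0,0,0])

```text
clock: 19.7
position: [0.51, -0.1178, 0.3535]
tcp_rot: [-0.003, 0.68, 0.734, -0.002]
contact_force: [1.1, -0.0, -0.3]
gripper_width: 0.846
finger_force: 0.0
```

Call:
jog_arm(travel=[[-4,0,0],[-4,0,0],[-4,0,0],[-4,0,1],[-4,0,1],[-4,0,2],[-4,0,2],[0,0,0],[0,0,0]], delta_rot=[[0,0,0],[0,0,0],[0,0,0],[0,0,0],[0,0,0],[0,0,0],[0,0,0],[0,0,0],[0,0,0]], hand=[0,0,0,0,0,0,0,0,0])

```text
clock: 20.6
position: [0.5306, -0.3959, 0.2912]
tcp_rot: [-0.005, 0.68, 0.733, -0.002]
contact_force: [-0.2, 0.4, 1.0]
gripper_width: 0.998
finger_force: 0.0
```

Run:
```python
from h import *
s=arm.observe();w=arm.read_camera("wrist");print(s["clock"],np.round(s["position"],3),Rt(s)[:,0].round(3))
for X in [(.56,-.392,.075),(.45,-.405,.075)]: print(wproj(w,s,X))
t=arm.read_camera("top")
cv2.imwrite("pics/w6.png",w["image"]); cv2.imwrite("pics/t6.png",t["image"])
```

```text
20.6 [ 0.531 -0.396  0.291] [-0.075  0.997  0.005]
[356.46388201 208.81483182]
[239.5344509  213.84400124]
```

View pics/w6.png

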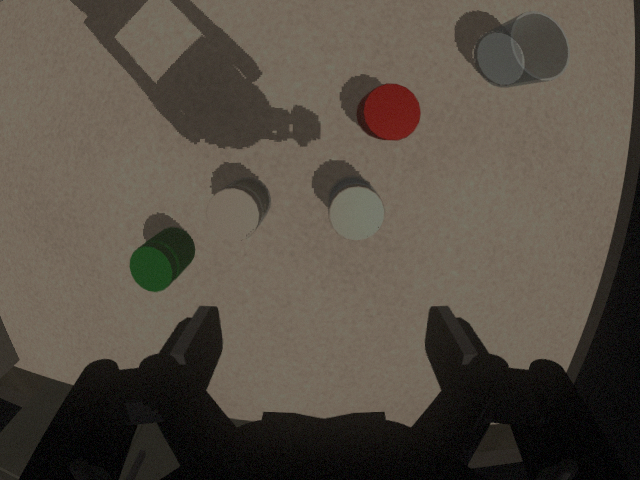

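Both samples are in the wrist view: w1's cap at (357,213), w2's at (232,215). I'm zooming in on both before choosing the grip.

Run:
```python
from h import *
w=cv2.imread("pics/w6.png")[150:260,180:410];t=cv2.imread("pics/t6.png")
cv2.imwrite("pics/z7.png",np.vstack([cv2.resize(cv2.convertScaleAbs(w,alpha=1.5),(690,330),interpolation=2),cv2.resize(t,(690,260))[:, :690]]))
for u,v in [(357,213),(232,213),(400,280)]: print(cv2.imread("pics/w6.png")[v,u])
```

```text
[104 119 117]
[ 92 105 116]
[ 91 106 115]
```

View pics/z7.png

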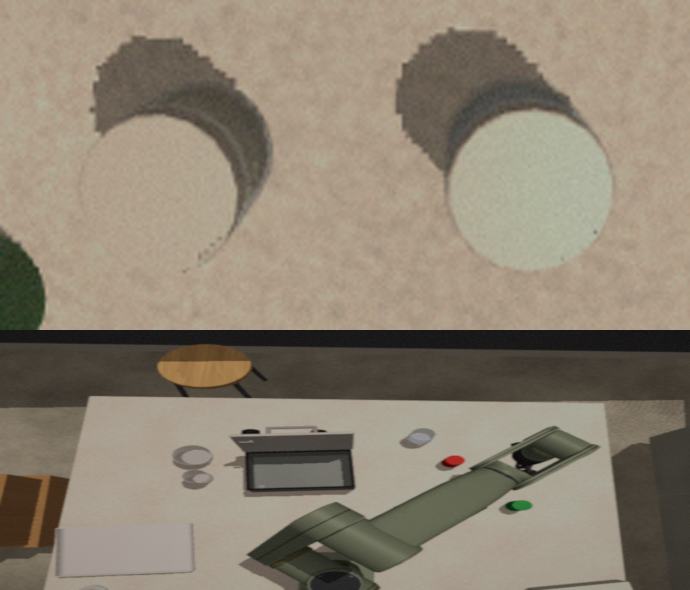

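Both are round capped jars, w1 at (357,213) and w2 at (233,214), and the top view confirms the lid is open.

Run:
```python
from h import *
s=arm.observe();w=arm.read_camera("wrist")
for uv in [(356.7,213.3),(233.3,214)]:
    p=wrist(w,s,uv,.076);print(p.round(4),tool(s,[*p[:2],.052]))
print(np.array(s["tcp_rot"]))
```

```text
[ 0.5628 -0.3964  0.076 ] [-0.43  3.22 24.2 ]
[ 0.4454 -0.4059  0.076 ] [-0.47 -8.55 24.27]
[-0.00230699  0.67927279  0.73388032 -0.00168082]
```

Call:
jog_arm(travel=[[-0.2,1.6,3],[-0.2,1.6,3],[0,0,4],[0,0,4],[0,0,4],[0,0,3],[0,0,2],[0,0,1.2],[0,0,0],[0,0,0]], delta_rot=[[0,0,0],[0,0,0],[0,0,0],[0,0,0],[0,0,0],[0,0,0],[0,0,0],[0,0,0],[0,0,0],[0,0,0]], hand=[0,0,0,0,0,0,0,0,0.2,0.5])

```text
clock: 21.75
position: [0.5633, -0.397, 0.0538]
tcp_rot: [-0.001, 0.679, 0.734, -0.002]
contact_force: [-0.0, 0.4, 0.7]
gripper_width: 0.692
finger_force: 0.5
```

Call:
jog_arm(travel=[[0,0,0],[0,0,0],[0,0,0],[0,0,0],[0,0,0],[0,0,-1],[0,0,-2],[0,0,-3],[0,0,-3],[0,0,-3]], delta_rot=[[0,0,0],[0,0,0],[0,0,0],[0,0,0],[0,0,0],[0,0,0],[0,0,0],[0,0,0],[0,0,0],[0,0,0]], hand=[0.6,0.6,0.6,0.6,0.6,0.6,0.6,0.6,0.6,0.6], squeeze=40)

```text
clock: 22.75
position: [0.5622, -0.3963, 0.1726]
tcp_rot: [-0.003, 0.679, 0.734, -0.002]
contact_force: [0.1, -1.2, -2.2]
gripper_width: 0.616
finger_force: 42.4
```

Call:
jog_arm(travel=[[4.4,-0.27,-2.5],[4.5,-0.27,-2.5],[4.5,-0.27,0],[4.5,-0.28,0],[4.5,-0.28,0],[4.5,-0.28,0],[4.5,-0.28,0],[4.5,-0.28,0],[4.5,-0.28,0],[4.5,-0.28,0]], delta_rot=[[0,0,0],[0,0,0],[0,0,0],[0,0,0],[0,0,0],[0,0,0],[0,0,0],[0,0,0],[0,0,0],[0,0,0]], hand=[0.6,0.6,0.6,0.6,0.6,0.6,0.6,0.6,0.6,0.6])

```text
clock: 23.75
position: [0.5002, 0.0485, 0.221]
tcp_rot: [-0.002, 0.68, 0.734, -0.002]
contact_force: [0.2, -0.1, -1.6]
gripper_width: 0.618
finger_force: 42.5
```

Call:
jog_arm(travel=[[0,0,0],[0,0,3],[0,0,3]], delta_rot=[[0,0,0],[0,0,0],[0,0,0]], hand=[0.6,0.6,0.6])

```text
clock: 24.05
position: [0.5019, 0.0467, 0.1617]
tcp_rot: [-0.0, 0.679, 0.734, -0.001]
contact_force: [-0.9, -0.1, -1.9]
gripper_width: 0.62
finger_force: 42.5
```

Run:
```python
from h import *
s=arm.observe();w=arm.read_camera("wrist");print(s["clock"],np.round(s["position"],3),s["finger_force"],tool(s,[.501,.0486,.068]))
cv2.imwrite("pics/w8.png",cv2.resize(w["image"],(480,360)))
```

```text
24.05 [0.502 0.047 0.162] 42.5410511624068 [ 0.2  -0.06  9.37]
```

View pics/w8.png

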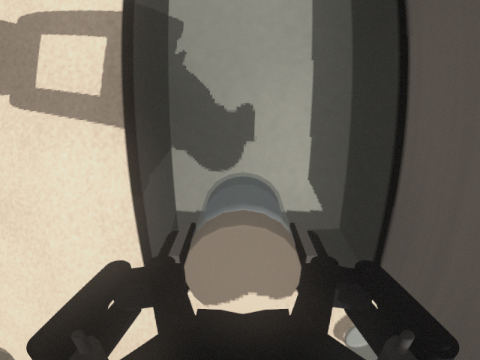

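The jar is held over the box floor, clear of the walls. I'm lowering it.

Call:
jog_arm(travel=[[0,0,3],[0,0,3],[0,0,2.5],[0,0,1],[0,0,0]], delta_rot=[[0,0,0],[0,0,0],[0,0,0],[0,0,0],[0,0,0]], hand=[0.6,0.6,0.6,0.6,0.6])

```text
clock: 24.6
position: [0.4992, 0.0464, 0.065]
tcp_rot: [-0.003, 0.68, 0.733, -0.003]
contact_force: [0.0, 0.0, -1.2]
gripper_width: 0.617
finger_force: 42.9
```

Call:
jog_arm(travel=[[0,0,0.15],[0,0,0.15],[0,0,0.1]], delta_rot=[[0,0,0],[0,0,0],[0,0,0]], hand=[0.6,0.6,0.6])

```text
clock: 24.9
position: [0.5017, 0.0467, 0.0634]
tcp_rot: [-0.001, 0.679, 0.734, -0.001]
contact_force: [0.2, -0.3, -2.2]
gripper_width: 0.618
finger_force: 42.9
```

Call:
jog_arm(travel=[[0,0,0.15],[0,0,0.1],[0,0,0]], delta_rot=[[0,0,0],[0,0,0],[0,0,0]], hand=[0.6,0.6,0.6])

```text
clock: 25.2
position: [0.5016, 0.0468, 0.0625]
tcp_rot: [-0.001, 0.679, 0.734, -0.001]
contact_force: [-5.0, 0.3, 15.6]
gripper_width: 0.618
finger_force: 44.9
```

Call:
jog_arm(travel=[[0,0,-0.1],[0,0,0],[0,0,0],[0,0,0],[0,0,-2],[0,0,-4],[0,0,-4],[0,0,-4],[0,0,-4],[0,0,0]], delta_rot=[[0,0,0],[0,0,0],[0,0,0],[0,0,0],[0,0,0],[0,0,0],[0,0,0],[0,0,0],[0,0,0],[0,0,0]], hand=[0.4,0.3,0.2,0.2,0.2,0.2,0.2,0.2,0.2,0.2])

```text
clock: 26.2
position: [0.5057, 0.0466, 0.2475]
tcp_rot: [0.004, 0.679, 0.734, 0.002]
contact_force: [0.5, -0.2, 0.8]
gripper_width: 0.802
finger_force: 0.0
```

Call:
jog_arm(travel=[[-4.4,-0.9,0],[-4.4,-0.9,0],[-4.5,-0.9,0],[-4.5,-0.9,0],[-4.5,-0.9,0],[-4.5,-0.9,0],[-4.5,-0.9,0],[-4.5,-0.9,0],[-4.5,-0.9,0],[-4.5,-0.9,0]], delta_rot=[[0,0,0],[0,0,0],[0,0,0],[0,0,0],[0,0,0],[0,0,0],[0,0,0],[0,0,0],[0,0,0],[0,0,0]], hand=[0.2,0,0,0,0,0,0,0,0,0])

```text
clock: 27.2
position: [0.4453, -0.4083, 0.2398]
tcp_rot: [-0.003, 0.68, 0.734, -0.002]
contact_force: [1.0, -0.3, 1.4]
gripper_width: 1.003
finger_force: 0.0
```

Run:
```python
from h import *
s=arm.observe();w=arm.read_camera("wrist");print(s["clock"],np.round(s["position"],3))
print(wproj(w,s,(.4454,-.4059,.076)),tool(s,[.4454,-.4059,.052]))
t=arm.read_camera("top")
cv2.imwrite("pics/w9.png",np.hstack([cv2.resize(w["image"],(440,330)),cv2.resize(t["image"][190:340,210:360],(330,330))]))
```

```text
27.2 [ 0.445 -0.408  0.24 ]
[324.07160096 221.45261872] [ 0.21  0.14 18.78]
```

View pics/w9.png

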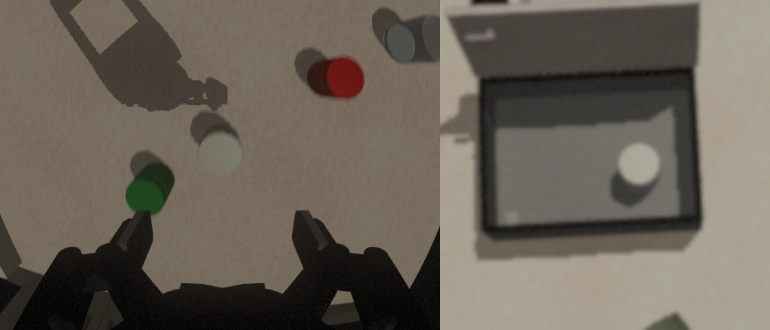

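Jar 1 stands upright in the box, and jar 2's cap at (220,153) is where expected. I'm gripping it.

Call:
jog_arm(travel=[[0.2,0,4],[0,0.1,4],[0,0,4],[0,0,4],[0,0,2],[0,0,0.8],[0,0,0],[0,0,0]], delta_rot=[[0,0,0],[0,0,0],[0,0,0],[0,0,0],[0,0,0],[0,0,0],[0,0,0],[0,0,0]], hand=[0.1,0.1,0.1,0.1,0.1,0.1,0.2,0.5])

```text
clock: 28.1
position: [0.4464, -0.4052, 0.0542]
tcp_rot: [-0.001, 0.679, 0.734, -0.002]
contact_force: [-2.3, 0.4, 1.4]
gripper_width: 0.65
finger_force: 1.0
```

Call:
jog_arm(travel=[[0,0,0],[0,0,0],[0,0,0],[0,0,0],[0,0,0],[0,0,-2],[0,0,-3],[0,0,-4],[0,0,-4],[0,0,-4]], delta_rot=[[0,0,0],[0,0,0],[0,0,0],[0,0,0],[0,0,0],[0,0,0],[0,0,0],[0,0,0],[0,0,0],[0,0,0]], hand=[0.6,0.6,0.6,0.6,0.6,0.6,0.6,0.6,0.6,0.6], squeeze=40)

```text
clock: 29.1
position: [0.4462, -0.4039, 0.2234]
tcp_rot: [-0.003, 0.679, 0.734, -0.002]
contact_force: [0.4, -0.3, -2.7]
gripper_width: 0.617
finger_force: 42.7
```

Run:
```python
from h import *
s=arm.observe();print(s["clock"],np.round(s["position"],3),tool(s,[.493,.148,.2]))
```

```text
29.1 [ 0.446 -0.404  0.223] [54.67  8.92  2.38]
```

Call:
jog_arm(travel=[[4.5,0.7,0],[4.5,0.7,0],[4.5,0.7,0],[4.5,0.7,0],[4.5,0.7,0],[4.5,0.7,0],[4.5,0.7,0],[4.5,0.7,0],[4.5,0.7,0],[4.5,0.7,0]], delta_rot=[[0,0,0],[0,0,0],[0,0,0],[0,0,0],[0,0,0],[0,0,0],[0,0,0],[0,0,0],[0,0,0],[0,0,0]], hand=[0.6,0.6,0.6,0.6,0.6,0.6,0.6,0.6,0.6,0.6])

```text
clock: 30.1
position: [0.4812, 0.0512, 0.222]
tcp_rot: [-0.002, 0.68, 0.734, -0.002]
contact_force: [0.7, -0.3, -3.0]
gripper_width: 0.621
finger_force: 42.8
```

Call:
jog_arm(travel=[[4.5,0.9,0],[4.5,0.9,0],[0.7,0.1,0],[0,0,4],[0,0,4],[0,0,4],[0,0,3],[0,0,0],[0,0,0]], delta_rot=[[0,0,0],[0,0,0],[0,0,0],[0,0,0],[0,0,0],[0,0,0],[0,0,0],[0,0,0],[0,0,0]], hand=[0.6,0.6,0.6,0.6,0.6,0.6,0.6,0.6,0.6])

```text
clock: 31.0
position: [0.4923, 0.147, 0.0723]
tcp_rot: [-0.002, 0.68, 0.734, -0.003]
contact_force: [1.2, 0.3, -1.8]
gripper_width: 0.62
finger_force: 43.1
```

Call:
jog_arm(travel=[[0,0,0.4],[0,0,0.4],[0,0,0.15],[0,0,0]], delta_rot=[[0,0,0],[0,0,0],[0,0,0],[0,0,0]], hand=[0.6,0.6,0.6,0.6])

```text
clock: 31.4
position: [0.4931, 0.1475, 0.0636]
tcp_rot: [-0.001, 0.679, 0.734, -0.002]
contact_force: [-0.1, 0.1, -1.9]
gripper_width: 0.62
finger_force: 43.1
```

Call:
jog_arm(travel=[[0,0,0.15],[0,0,0.1],[0,0,0]], delta_rot=[[0,0,0],[0,0,0],[0,0,0]], hand=[0.6,0.6,0.6])

```text
clock: 31.7
position: [0.4933, 0.1477, 0.0626]
tcp_rot: [-0.002, 0.679, 0.734, -0.002]
contact_force: [-5.3, 0.0, 9.9]
gripper_width: 0.621
finger_force: 44.8
```

Floor contact made. I'm releasing, rising clear, and checking the box contents with the top camera.

Call:
jog_arm(travel=[[0,0,-0.1],[0,0,0],[0,0,0],[0,0,0],[0,0,-2],[0,0,-4],[0,0,-4],[0,0,-4],[0,0,-4],[0,0,-4]], delta_rot=[[0,0,0],[0,0,0],[0,0,0],[0,0,0],[0,0,0],[0,0,0],[0,0,0],[0,0,0],[0,0,0],[0,0,0]], hand=[0.4,0.3,0.2,0.2,0.2,0.2,0.2,0.2,0.2,0.2])

```text
clock: 32.7
position: [0.4937, 0.1475, 0.2831]
tcp_rot: [-0.002, 0.679, 0.734, -0.002]
contact_force: [0.3, 0.3, 0.1]
gripper_width: 0.803
finger_force: 0.0
```

Call:
jog_arm(travel=[[0,0,-4],[0,0,-4],[0,0,-4],[0,0,0]], delta_rot=[[0,0,0],[0,0,0],[0,0,0],[0,0,0]], hand=[0.5,0.8,1,1])

```text
clock: 33.1
position: [0.4971, 0.148, 0.409]
tcp_rot: [0.003, 0.679, 0.734, 0.003]
contact_force: [0.9, -0.6, 0.6]
gripper_width: 0.12
finger_force: 0.0
```

```bash
cat >> h.py <<'E'
O=np.array([.516,.115]);YAW=.08;RB=np.array([[np.cos(YAW),-np.sin(YAW)],[np.sin(YAW),np.cos(YAW)]])
def bx(x,y,z): return np.array([*(O+RB@[x,y]),z])
def sweep(t,y=-.08,rho=.19): # TCP for closed fingers pushing lid's outer face at lid angle t (deg)
    a=np.radians(t);return bx(.1-rho*np.cos(a)+.027*np.sin(a),y,.104+rho*np.sin(a)+.012*np.cos(a)-.008*np.sin(a)+.022)
E
python3 - <<'E'
from h import *
s=arm.observe();w=arm.read_camera("wrist");print(s["clock"],np.round(s["position"],3))
print(tool(s,bx(.175,-.08,.40)))
P=bx(.175,-.08,.307)
for t in range(95,-1,-10):
    Q=sweep(t);d=100*Rt(s).T@(Q-P);print(t,Q.round(3),d.round(2));P=Q
t=arm.read_camera("top")
cv2.imwrite("pics/w10.png",np.hstack([cv2.resize(w["image"],(440,330)),cv2.resize(t["image"][150:350,180:420],(330,275),interpolation=2)[:275].repeat(1,0) if 0 else cv2.resize(t["image"][150:350,180:420],(360,330))]))
E
```

```text
33.1 [0.497 0.148 0.409]
[-11.38  19.15   1.06]
95 [0.665 0.047 0.306] [-0.01 -3.15  0.05]
85 [0.632 0.044 0.308] [-0.01 -3.31 -0.24]
75 [0.599 0.041 0.305] [-0.01 -3.35  0.32]
65 [0.566 0.039 0.296] [-0.01 -3.28  0.86]
55 [0.535 0.036 0.282] [-0.01 -3.12  1.38]
45 [0.507 0.034 0.263] [-0.01 -2.86  1.85]
35 [0.482 0.032 0.24 ] [-0.01 -2.51  2.27]
25 [0.462 0.03  0.214] [-0.01 -2.09  2.63]
15 [0.446 0.029 0.185] [-0.01 -1.6   2.9 ]
5 [0.436 0.028 0.154] [-0.01 -1.06  3.08]
```

View pics/w10.png

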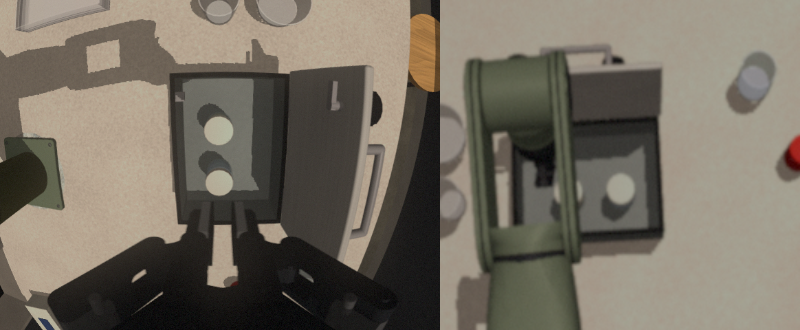

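Both jars stand upright in the box, at (218,130) and (219,182) in the wrist view, and the tongue lies sideways, so it's free. I'm going over the lid to push it closed from behind.

Call:
jog_arm(travel=[[-2.3,3.8,0.1],[-2.3,3.8,0.1],[-2.3,3.8,0.1],[-2.3,3.8,0.1],[-2.2,3.9,0.1],[0,0,0],[0,0,3],[0,0,3],[0,0,3.3],[0,0,0]], delta_rot=[[0,0,0],[0,0,0],[0,0,0],[0,0,0],[0,0,0],[0,0,0],[0,0,0],[0,0,0],[0,0,0],[0,0,0]], hand=[1,1,1,1,1,1,1,1,1,1])

```text
clock: 34.2
position: [0.6886, 0.0492, 0.2935]
tcp_rot: [-0.008, 0.679, 0.734, -0.007]
contact_force: [-0.6, -0.4, -1.6]
gripper_width: 0.001
finger_force: 0.0
```

Call:
jog_arm(travel=[[0,-1.6,0],[0,-1.6,0],[0,-1.6,-0.1],[0,-1.7,-0.1],[0,-1.7,0.2],[0,-1.7,0.2],[0,0,0]], delta_rot=[[0,0,0],[0,0,0],[0,0,0],[0,0,0],[0,0,0],[0,0,0],[0,0,0]], hand=[1,1,1,1,1,1,1])

```text
clock: 34.9
position: [0.5932, 0.0413, 0.3024]
tcp_rot: [-0.002, 0.679, 0.734, -0.002]
contact_force: [-0.1, 1.0, -0.8]
gripper_width: 0.0
finger_force: 0.0
```

Run:
```python
from h import *
s=arm.observe();w=arm.read_camera("scene")
cv2.imwrite("pics/s11.png",cv2.resize(w["image"][80:320,240:540],(750,600)))
P=s["position"];print(np.round(P,3))
for t in (75,65,55): print(tool(s,sweep(t)))
```

```text
[0.593 0.041 0.302]
[-0.03  0.58 -0.25]
[-0.04 -2.69  0.65]
[-0.05 -5.79  2.07]
```

View pics/s11.png

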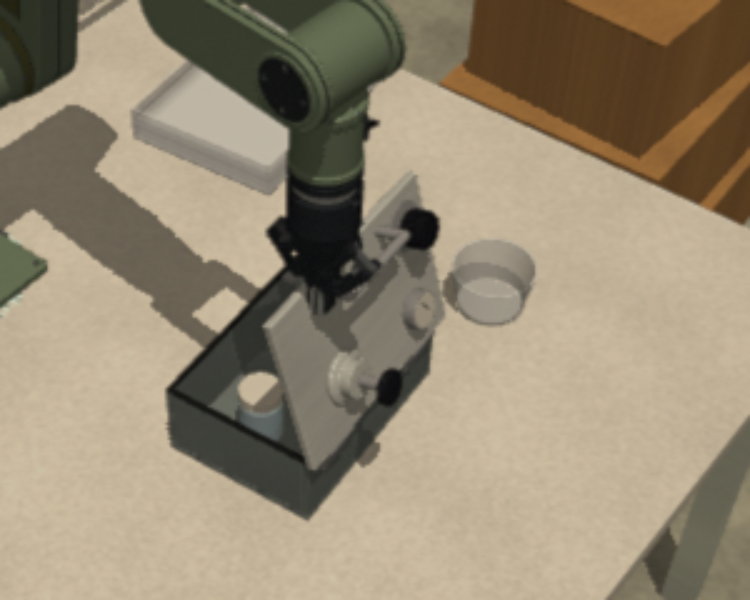

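The lid tips forward ahead of the fingertips, at about 75° with contact near (322,300). Continuing along the arc.

Call:
jog_arm(travel=[[0,-1.35,0.33],[0,-1.35,0.33],[0,-1.55,0.7],[0,-1.55,0.7],[0,-1.43,0.93],[0,-1.43,0.93],[0,-1.25,1.14],[0,-1.25,1.14],[0,0,0]], delta_rot=[[0,0,0],[0,0,0],[0,0,0],[0,0,0],[0,0,0],[0,0,0],[0,0,0],[0,0,0],[0,0,0]], hand=[1,1,1,1,1,1,1,1,1])

```text
clock: 35.85
position: [0.4816, 0.0326, 0.2389]
tcp_rot: [-0.003, 0.679, 0.734, -0.003]
contact_force: [-0.3, -0.3, -0.4]
gripper_width: 0.001
finger_force: 0.0
```

Call:
jog_arm(travel=[[0,-1.05,1.32],[0,-1.05,1.32],[0,-0.8,1.45],[0,-0.8,1.45],[0,-0.5,1.5],[0,-0.5,1.5],[0,0,0.7],[0,0,0]], delta_rot=[[0,0,0],[0,0,0],[0,0,0],[0,0,0],[0,0,0],[0,0,0],[0,0,0],[0,0,0]], hand=[1,1,1,1,1,1,1,1])

```text
clock: 36.65
position: [0.4356, 0.0288, 0.1471]
tcp_rot: [-0.002, 0.679, 0.734, -0.002]
contact_force: [0.9, 0.9, -0.8]
gripper_width: 0.0
finger_force: 0.0
```

Call:
jog_arm(travel=[[0,0,0.4],[0,0,0.3],[0,0,0.2],[0,0,0]], delta_rot=[[0,0,0],[0,0,0],[0,0,0],[0,0,0]], hand=[1,1,1,1])

```text
clock: 37.05
position: [0.4357, 0.0288, 0.1386]
tcp_rot: [-0.002, 0.679, 0.734, -0.002]
contact_force: [-0.1, -0.5, 0.5]
gripper_width: 0.003
finger_force: 0.0
```

Run:
```python
from h import *
s=arm.observe();c=arm.read_camera("scene");print(s["position"])
cv2.imwrite("pics/s12.png",cv2.resize(c["image"][140:320,260:500],(800,600)))
```

```text
[0.43569696 0.0287627  0.13855389]
```

View pics/s12.png

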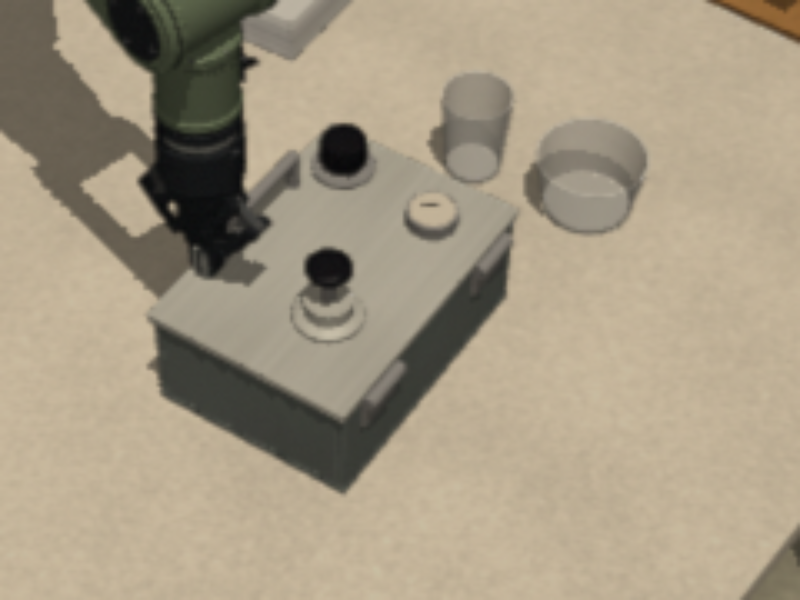

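The lid looks shut or nearly so, with the fingertips at its front edge near (205,265). I'll press it home until the force rises.

Call:
jog_arm(travel=[[0,0,0.2],[0,0,0.2],[0,0,0]], delta_rot=[[0,0,0],[0,0,0],[0,0,0]], hand=[1,1,1])

```text
clock: 37.4
position: [0.4358, 0.0287, 0.1379]
tcp_rot: [-0.002, 0.679, 0.734, -0.002]
contact_force: [-9.9, 1.3, 23.7]
gripper_width: -0.001
finger_force: 12.0
```

Call:
jog_arm(travel=[[0,0,0.1],[0,0,0],[0,0,-3],[0,0,-4],[0,0,-4.2],[0.7,3.8,0],[0.7,3.9,0],[0.7,3.9,0],[0,0,0],[0,0,0]], delta_rot=[[0,0,0],[0,0,0],[0,0,0],[0,0,0],[0,0,0],[0,0,0],[0,0,0],[0,0,0],[0,0,0],[0,0,0]], hand=[1,1,1,1,1,1,1,1,1,1])

```text
clock: 38.4
position: [0.5499, 0.0588, 0.2439]
tcp_rot: [-0.003, 0.679, 0.734, -0.003]
contact_force: [-0.6, -0.2, -0.5]
gripper_width: -0.001
finger_force: 0.0
```

Run:
```python
from h import *
s=arm.observe();print(np.round(s["position"],4),s["contact_force"],tool(s,bx(.03,-.06,.205)))
c=arm.read_camera("top");g=cv2.cvtColor(c["image"],6);print(proj(c,bx(.03,-.06,.183)))
w=arm.read_camera("wrist");print(wproj(w,s,bx(.03,-.06,.183)))
```

```text
[0.5499 0.0588 0.2439] [-0.62826743 -0.24174558 -0.49472933] [-0.12  0.1   3.89]
[296.93921778 239.38080856]
[324.33349676 277.17657306]
```

Top-camera check agrees: the predicted pump pixel is (297,239) and I saw it at (298,240). Now the first stroke.

Call:
jog_arm(travel=[[0,0,2],[0,0,2],[0,0,0.8],[0,0,0.8],[0,0,0.4],[0,0,0]], delta_rot=[[0,0,0],[0,0,0],[0,0,0],[0,0,0],[0,0,0],[0,0,0]], hand=[1,1,1,1,1,1])

```text
clock: 39.1
position: [0.5487, 0.0583, 0.1863]
tcp_rot: [-0.002, 0.679, 0.734, -0.003]
contact_force: [-4.3, -0.4, 8.4]
gripper_width: -0.001
finger_force: 4.1
```

Call:
jog_arm(travel=[[0,0,0.3],[0,0,0.2],[0,0,0.2],[0,0,0]], delta_rot=[[0,0,0],[0,0,0],[0,0,0],[0,0,0]], hand=[1,1,1,1])

```text
clock: 39.5
position: [0.5488, 0.0584, 0.1803]
tcp_rot: [-0.002, 0.679, 0.734, -0.002]
contact_force: [-5.9, -0.1, 10.5]
gripper_width: 0.0
finger_force: 5.0
```

Call:
jog_arm(travel=[[0,0,0.2],[0,0,0.1],[0,0,0]], delta_rot=[[0,0,0],[0,0,0],[0,0,0]], hand=[1,1,1])

```text
clock: 39.8
position: [0.5489, 0.0584, 0.1798]
tcp_rot: [-0.002, 0.679, 0.734, -0.002]
contact_force: [-10.8, -0.2, 21.9]
gripper_width: -0.002
finger_force: 10.5
```

The stop is reached: the force jumped to 22 N. I'll let the plunger fully up and press again.

Call:
jog_arm(travel=[[0,0,0],[0,0,-1],[0,0,-1.5],[0,0,-2],[0,0,0],[0,0,0],[0,0,0]], delta_rot=[[0,0,0],[0,0,0],[0,0,0],[0,0,0],[0,0,0],[0,0,0],[0,0,0]], hand=[1,1,1,1,1,1,1])

```text
clock: 40.5
position: [0.549, 0.0586, 0.2187]
tcp_rot: [-0.003, 0.679, 0.734, -0.003]
contact_force: [0.2, -0.4, -0.2]
gripper_width: 0.002
finger_force: 0.0
```

Call:
jog_arm(travel=[[0,0,1.2],[0,0,1],[0,0,0.8],[0,0,0.8],[0,0,0.5],[0,0,0.2],[0,0,0],[0,0,0]], delta_rot=[[0,0,0],[0,0,0],[0,0,0],[0,0,0],[0,0,0],[0,0,0],[0,0,0],[0,0,0]], hand=[1,1,1,1,1,1,1,1])

```text
clock: 41.3
position: [0.5504, 0.0586, 0.1798]
tcp_rot: [-0.001, 0.679, 0.734, -0.002]
contact_force: [-10.4, -0.2, 28.6]
gripper_width: 0.002
finger_force: 14.1
```

Call:
jog_arm(travel=[[0,0,-1],[0,0,-2],[0,0,-3],[0,0,-4],[-3,0,-3],[-4,-3,-2],[-4,-3,0],[-4,-3,0],[-4,-3,0],[-4,-3,0]], delta_rot=[[0,0,0],[0,0,0],[0,0,0],[0,0,0],[0,0,0],[0,0,0],[0,0,0],[0,0,0],[0,0,0],[0,0,0]], hand=[1,1,1,1,1,1,1,1,1,1])

```text
clock: 42.3
position: [0.4187, -0.18, 0.3225]
tcp_rot: [-0.003, 0.679, 0.734, -0.002]
contact_force: [0.6, -0.6, -0.3]
gripper_width: 0.005
finger_force: 0.0
```

Call:
jog_arm(travel=[[-4,0,0],[-4,0,0],[-4,0,0],[-4,0,0],[-4,0,0],[0,0,0],[0,0,0]], delta_rot=[[0,0,0],[0,0,0],[0,0,0],[0,0,0],[0,0,0],[0,0,0],[0,0,0]], hand=[1,1,1,1,1,1,1])

```text
clock: 43.0
position: [0.4352, -0.3785, 0.3218]
tcp_rot: [-0.004, 0.68, 0.733, -0.001]
contact_force: [0.5, 0.3, -1.0]
gripper_width: -0.001
finger_force: 0.0
```

Run:
```python
from h import *
a=cv2.imread("pics/top0.png").astype(int);b=arm.read_camera("top")["image"].astype(int)
c=cv2.imread("pics/scene0.png").astype(int);d=arm.read_camera("scene")["image"].astype(int)
for n,x,y,(u0,u1,v0,v1) in [("lid top",a,b,(222,334,212,302)),("byst",a,b,(155,205,210,290)),("colored+beaker",a,b,(370,435,180,255)),("samples",a,b,(440,472,238,305)),("lid scene",c,d,(300,418,180,285)),("scene samples",c,d,(205,270,320,378))]:
    e=abs(x-y)[v0:v1,u0:u1].max(2);vv,uu=np.where(e>35);print(n,e.mean().round(1),len(vv),(uu.min()+u0,uu.max()+u0,vv.min()+v0,vv.max()+v0) if len(vv) else "")
print(arm.observe()["position"],arm.observe()["contact_force"])
```

```text
lid top 5.6 0 
byst 5.5 0 
colored+beaker 5.7 0 
samples 34.9 968 (np.int64(440), np.int64(471), np.int64(246), np.int64(304))
lid scene 2.0 1 (np.int64(370), np.int64(370), np.int64(181), np.int64(181))
scene samples 17.4 623 (np.int64(208), np.int64(264), np.int64(329), np.int64(374))
[ 0.43565978 -0.37729961  0.32296054] [ 0.11507834 -0.28799611  0.28831852]
```

The lid and bystanders match the starting images: lid shut, plunger up, nothing else moved. The samples are gone from the table. Handing in.

```bash
python3 -c "
from workcell import arm
print(arm.close_job())"
```

```text
the job is handed in; nothing more can be done
None
```

The job is handed in: both jars on the table (the only samples present) are upright in the box, the lid is pressed fully shut and the pump got two full strokes; one risk is that the tool read about 65 N of contact force (limit for the gripper's body is 40 N) while pushing the lid open, probably on the finger linkage.

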